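Close the vent of the pantry canister and cap it

TASK

Close the vent of the round pantry canister: turn only the small bar-shaped inner knob on its lid clockwise (seen from above) until you feel it come up against its seat, then nip it up by about ten degrees more and no further, leaving the date ring around it where it is set. Then put the loose dust cap, open side down, over the knob and ring so that it sits flat on the lid, and let go. Do not knock the other things about.

Things in the scene. Friction and masses are not known exactly. Their poses are not given: they have to be found in the camera images.
- knob_grip (a point): inner vent knob of the round canister (110 mm across, fixed; flat lid, 116 mm across, top at height 0.100): a grey bar 28 mm long, 11 thick, standing amid the date ring. Point: on the turning axis in the bar's top face, 30 mm above the lid; x along the bar, y across it. Its side faces reach down to 14 mm above the lid. Turns freely 0.4 to 1.9 rad clockwise from above, varying, unseen, to its seat
- ring_mark (a point): long white mark on the outer date ring, a black disc 46 mm across (50 over its ribs) around the knob, on the same axis; its top face is 12 mm above the lid, 2 mm below the bar's side faces. Point: on the ring's top, 19.5 mm out from the axis. The ring turns at a light touch (0.012 N m)
- seat (a joint): how far (rad, clockwise) the knob is nipped up past first contact with its seat; 0 while the knob still turns freely (0.02 N m). Against the seat it gives way only above 0.15 N m and takes 0.6 N m more per rad while turning (0.19 N m at 0.06, 0.25 at 0.17, 0.33 at 0.30; up to 0.06 less once stopped); it stays where it is left up to 0.25; from further it eases back to 0.25
- cap: loose dust cap, a grey upside-down cup of about 60 g, open side down on the table: 60 mm outside, 54 mm inside diameter, 38 mm high (34 mm deep inside), with a round finger boss 20 mm across and 18 mm high on top, 56 mm high in all. Origin: centre of its underside (open rim), z up
- tin: the other canister, square, 104 mm wide and 100 mm tall, fixed, with a single plain round knob 22 mm high on its lid; not to be used. It and the round canister may stand on either side
- spice_jar: a bystander: small jar, 44 mm across, 75 mm tall
- food_can: a bystander: food can, 72 mm across, 100 mm tall
- snack_box: a bystander: low cardboard box 60 x 140 x 45 mm
- jar_band: a bystander: screw band, a ring 72 mm across, 16 mm tall, lying flat
- mug: a bystander: mug, 80 mm across, 85 mm tall
- scoop: a bystander: metal spoon 170 mm long, lying on the table
Mind the look-alikes: they are no part of the job. Leave any red look-alike of the cap alone.

How it is judged:
By the outcome, as a careful person would: the job done as asked, in the order asked, and still so for the second after the job is handed in, with the robot touching nothing.
It also fails if it takes over 72 s, if anything falls off the work surface, if the arm or the gripper's body presses on something with over 40 N, if the wrist force passes 120 N, or if a joint passes its speed limit or range.

ROBOT

A 6-joint arm with a two-finger parallel gripper is mounted at the origin on the work surface. World frame = base frame: x ahead of the robot, y to its left, z up, the work surface at z = 0. Lengths are in m, angles in degrees, forces in N, time in s.
With the tool pointing down it reaches from about 0.25 to 0.725 m from the base axis. Payload 9.7 kg.
Tool frame: the origin (TCP) lies midway between the tips of the shut fingers; the grasp point (between the pads) lies 19 mm behind it; z points along the fingers, y is the line along which they close (so a half turn about z gives the same grasp; the last joint's range is limited). The gripper opens to 85 mm and grips with 20 to 120 N. Pads are 22 mm wide; open, the fingers measure 114 mm over their backs; the gripper's body (76 mm by 85 mm) begins 54 mm behind the grasp point. The pads swing forward as they close: fully open they stand 13 mm farther back than shut.
Start: joints at [-66.291, 4.979, 10.078, 95.1, 0, 90], TCP at [0.221, -0.504, 0.231] pointing down, gripper open.
Joint ranges: [-179.16, 179.16], [-48.56, 103.87], [-65.8, 70.77], [-126.05, 130.52], [-82.76, 87.17], [-180, 180]. Speed limits (degrees/s): [127.2, 127.2, 147.25, 180, 180, 180].

INTERFACE

Orientations are given as [roll, pitch, yaw] about the fixed x, y, z axes, in that order (R = Rz(yaw) Ry(pitch) Rx(roll)).
In Python, from workcell import * gives the robot as it stands.
- The arm moves only by the tool servo_tool, never from a script. Its argument "moves" is a list of rows, each a list of 4 numbers: the shift along the world's x, y, z in cm, then the turn about the world's z in rad. A call has 1 to 20 rows; each row is the pose to reach, as a shift and turn from the pose commanded when the call began; what a row does not reach only later rows make up. A row lasts 1/12 s, in which the tool goes at most 41.7 mm and 7.16 degrees, less where a joint would pass 70% of its speed; a pose out of reach is approached as far as the arm can. A call with a gripper value outside its range is refused whole. "claw" is the closure, from 0 (fully open) to 1 (shut), set as the call begins (left out, the last holds). The fingers move at their own pace and stop on an object; "force" is the grip in N (left out, the last holds). Time passes only in rows, so rows that repeat a pose let the fingers close. It gives the time, the measured TCP pose, the force, the opening and the grip force at its end, in the units of the state.
- get_obs(): the state, without advancing time (a new reading comes with each control period).
- camera(name): name is "side" or "top" or "wrist"; returns the picture (384x512x3 uint8, red, green, blue); there is no depth.
- get_calibration(name): a dict with "fx", "fy", "cx", "cy" (pixels), "rvec" (rotation vector, rad) and "tvec" (3), from world to camera coordinates, as OpenCV has them; the wrist camera has in their place "tool_from_camera" (4x4, takes a point from camera to tool coordinates, whose origin is the TCP and whose axes are the flange's). Camera axes: x right, y down, z forward; pixel columns grow to the right and rows downward; lengths in m; the calibration is good to about 2 mm. A picture is of the moment at which its call begins: read the wrist's pose just before it. get_calibration takes no time and is no camera call.
- job_done(): hands the job in; it is judged then, once.
The state is a dict: "time": time; "q": joint angles; "qd": joint speeds; "joint_efforts": joint torques, N m; "ee_pos": TCP position; "tcp_rot": TCP orientation; "wrist_force": force on the tool from outside, world axes, zero at the start; "torque": the same for the moment, N m; "opening": finger opening in m; "grasp_force": force on a finger pad.
Only numpy, scipy, OpenCV 4.12 (cv2) and the standard library are available. Lean on these libraries where they do the work, as an engineer would, in place of code of your own. Each camera call takes 0.05 s, during which the arm holds its last target. There are 200 camera calls.

## Working session

There is one attempt and no reset: what is moved stays moved. The work goes in short steps, Python scripts to look and compute and a tool call to move; the robot and the scene stay as the last step left them, time stands still between calls to the robot, and variables do not carry over. Pictures are saved under pics/ and viewed, at most 10 in all, crops included, and the job is handed in when it is done.

Besides the shell and the picture viewer there is one more tool, called after "Emit:" by a JSON object that holds its "name" and its "arguments". servo_tool: Moves the arm, as the interface text tells. Its arguments: {"type":"object","properties":{"moves":{"type":"array","items":{"type":"array","items":{"type":"number"}}},"claw":{"type":"number"},"force":{"type":"number"}},"required":["moves"]}

```bash
mkdir -p pics
cat > h.py <<'E'
from workcell import *
import numpy as np, cv2
def K(c): return np.array([[c['fx'],0,c['cx']],[0,c['fy'],c['cy']],[0,0,1.]])
def save(name,img,box=None,s=1):
    if box: img=img[box[1]:box[3],box[0]:box[2]]
    img=cv2.resize(img,None,fx=s,fy=s,interpolation=cv2.INTER_CUBIC)
    cv2.imwrite('pics/'+name+'.png',img[:,:,::-1])
def ray(name,uv,z,obs=None):
    c=get_calibration(name); uv=np.atleast_2d(np.array(uv,float))
    d=np.c_[(uv[:,0]-c['cx'])/c['fx'],(uv[:,1]-c['cy'])/c['fy'],np.ones(len(uv))]
    if name=='wrist':
        T=np.array(c['tool_from_camera']); from scipy.spatial.transform import Rotation as Ro
        R=Ro.from_euler('xyz',obs['tcp_rot'],degrees=True).as_matrix()
        o=R@T[:3,3]+np.array(obs['ee_pos']); D=d@(R@T[:3,:3]).T
    else:
        R=cv2.Rodrigues(np.array(c['rvec'],float))[0]; o=-R.T@np.array(c['tvec'],float).ravel(); D=d@R
    return o+D*((z-o[2])/D[:,2])[:,None]
E
python3 - <<'E'
from h import *
print(get_obs())
for n in('side','top','wrist'):
    im=camera(n); np.save('pics/%s0.npy'%n,im); print(n,get_calibration(n))
a=np.load('pics/top0.npy');b=np.load('pics/side0.npy')
save('top0',a,s=1.5);save('side0',b,s=1.5)
E
```

```text
{'time': 0.0, 'q': array([-6.62891423e+01,  5.01092120e+00,  1.00341008e+01,  9.50974436e+01,
       -7.67408815e-04,  8.99995250e+01]), 'qd': array([-0.00260716,  0.01205201,  0.06934891, -0.01614133, -0.01422624,
        0.02512164]), 'joint_efforts': array([-1.02534937e-03, -5.20385206e+01,  4.64804649e+01,  1.61666167e-02,
       -2.30821379e-04,  2.33772357e-05]), 'ee_pos': array([ 0.22107638, -0.50337635,  0.2305816 ]), 'tcp_rot': array([-1.79925736e+02,  7.66792533e-04,  2.37113337e+01]), 'wrist_force': array([ 0.59947953, -0.07063034,  0.20676384]), 'torque': array([ 0.03579161, -0.00712753,  0.02560044]), 'grasp_force': 0.0, 'opening': 0.08560932375540611}
side {'fx': 488.6798635672635, 'fy': 488.6798635672635, 'cx': 251.04540539417425, 'cy': 201.4159039124813, 'rvec': array([ 0.11910686, -2.64520015,  1.55421214]), 'tvec': array([0.56479914, 0.13607325, 1.5093275 ])}
top {'fx': 381.94231699830976, 'fy': 381.94231699830976, 'cx': 262.31241166757195, 'cy': 189.2222080495015, 'rvec': array([ 2.202382  , -2.19944069,  0.06689712]), 'tvec': array([-0.00210171,  0.54643555,  1.19060702])}
wrist {'fx': 305.76794645569413, 'fy': 305.76794645569413, 'cx': 255.2971246599161, 'cy': 187.5744616475696, 'tool_from_camera': array([[ 2.85212112e-04, -9.65674280e-01, -2.59755852e-01,
         6.56414075e-02],
       [ 9.99999286e-01,  5.76844973e-04, -1.04649209e-03,
         9.42808486e-04],
       [ 1.16040936e-03, -2.59755368e-01,  9.65673756e-01,
        -1.42417849e-01],
       [ 0.00000000e+00,  0.00000000e+00,  0.00000000e+00,
         1.00000000e+00]])}
```

View pics/top0.png

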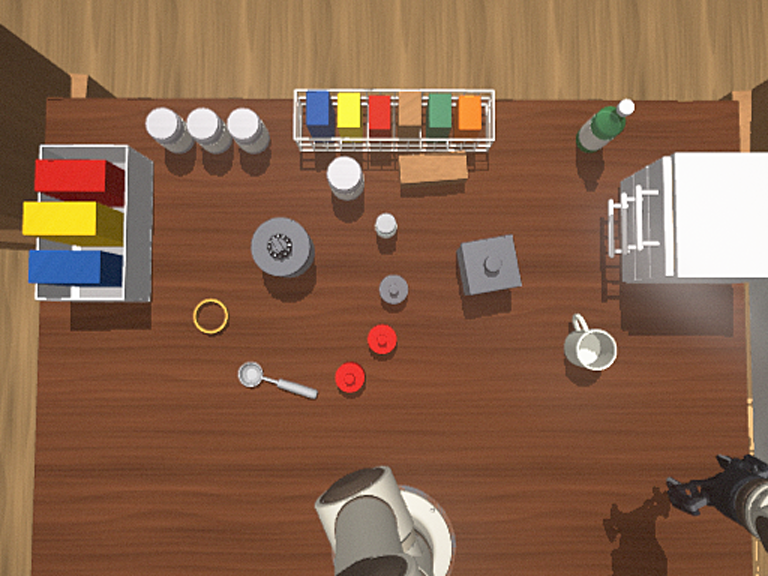

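View pics/side0.png

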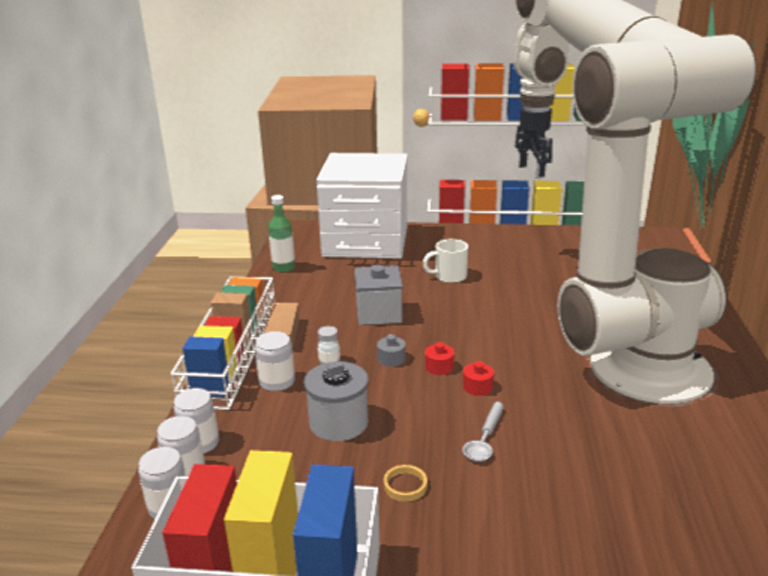

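Top view (×1.5 pixels):
- The round canister with the black ring and grey bar is at (280,246). The square tin with a plain round knob at (489,265) is the look-alike, so I leave it.
- The grey cap is at (394,290). The red caps at (382,339) and (350,378) are look-alikes. The spice jar at (386,226) is a bystander.

I choose the round canister and the grey cap, and check both with a close crop.

Run:
```python
from h import *
a=np.load('pics/top0.npy')
c1=cv2.resize(a[140:190,160:215],None,fx=7,fy=7,interpolation=cv2.INTER_CUBIC)
c2=cv2.resize(a[170:220,240:295],None,fx=7,fy=7,interpolation=cv2.INTER_CUBIC)
cv2.imwrite('pics/c0.png',np.hstack([c1,c2])[:,:,::-1])
print('ring',ray('top',[(186.5,164)],.112),'cap boss',ray('top',[(262.5,193.3)],.047))
print('jar',ray('top',[(257,150)],.075),'can',ray('top',[(230,119)],.1),'tin',ray('top',[(327,176.7)],.122), 'red',ray('top',[(254.7,226)],.04))
```

```text
ring [[0.61435546 0.21955401 0.112     ]] cap boss [[ 0.53224991 -0.00161634  0.047     ]]
jar [[0.66145361 0.01536906 0.075     ]] can [[0.74950064 0.09513735 0.1       ]] tin [[ 0.57737804 -0.18648954  0.122     ]] red [[0.43206077 0.02214243 0.04      ]]
```

View pics/c0.png

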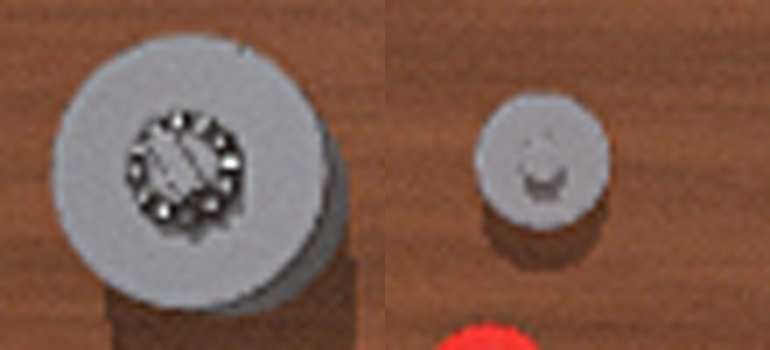

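The crop confirms the choice. The left half shows the round lid with the black marked ring and a grey bar running diagonally, from upper left to lower right. The right half shows the grey cap with its boss. Next I move above the ring for a wrist view.

Emit:
{"name": "servo_tool", "arguments": {"moves": [[39.3,72.3,0.5,0.29],[39.3,72.3,0.5,0.29],[39.3,72.3,0.5,0.29],[39.3,72.3,0.5,0.29],[39.3,72.3,0.5,0.29],[39.3,72.3,0.5,0.29],[39.3,72.3,0.5,0.29],[39.3,72.3,0.5,0.29],[39.3,72.3,0.5,0.29],[39.3,72.3,0.5,0.29],[39.3,72.3,0.5,0.29],[39.3,72.3,0.5,0.29],[39.3,72.3,0.5,0.29],[39.3,72.3,0.5,0.29],[39.3,72.3,0.5,0.29],[39.3,72.3,0.5,0.29],[39.3,72.3,0.5,0.29],[39.3,72.3,0.5,0.29],[39.3,72.3,0.5,0.29],[39.3,72.3,0.5,0.29]], "claw": 0.55, "force": 40}}

```text
time: 1.82
ee_pos: [0.6149, 0.2225, 0.2352]
tcp_rot: [-180.0, 0.0, 40.4]
wrist_force: [1.5, -0.9, 0.2]
opening: 0.0386
grasp_force: 0.0
```

Emit:
{"name": "servo_tool", "arguments": {"moves": [[0,0,0,0],[0,0,0,0],[0,0,0,0],[0,0,0,0]]}}

```text
time: 2.15
ee_pos: [0.6139, 0.2185, 0.2367]
tcp_rot: [180.0, -0.0, 40.3]
wrist_force: [-0.2, -0.4, 0.4]
opening: 0.0386
grasp_force: 0.0
```

Run:
```python
from h import *
o=get_obs(); print(o['q'],o['ee_pos'],o['tcp_rot'])
w=camera('wrist'); np.save('pics/w1.npy',w); np.save('pics/w1o.npy',o,allow_pickle=True)
save('w1',w,s=1.5)
```

```text
[ 1.95971596e+01  1.99721184e+01  2.83318872e+01  9.83495956e+01
 -9.58621193e-03  1.59319075e+02] [0.61387695 0.21850684 0.23667866] [ 1.79987439e+02 -6.13216299e-03  4.02780840e+01]
```

View pics/w1.png

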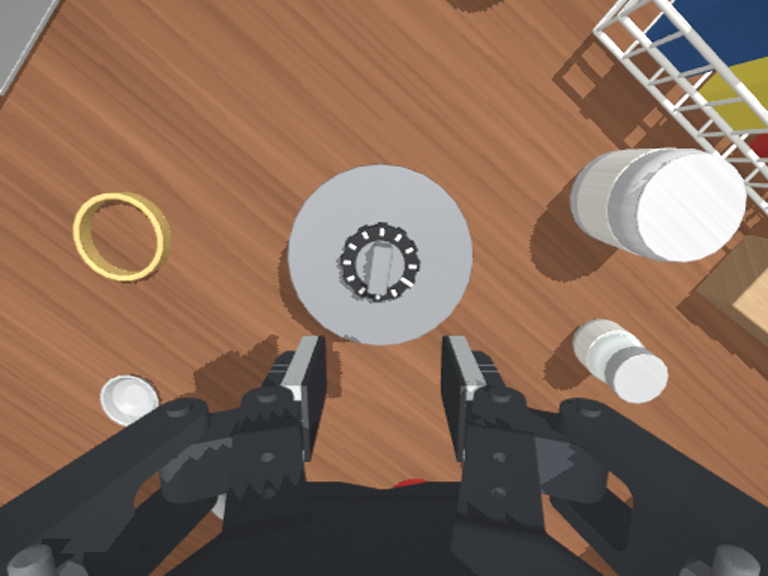

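The wrist view (×1.5) shows the ring and bar centred at about (380,265), with the bar nearly vertical in the picture and the long white mark at about (406,283). q6 is at 159° and a clockwise turn raises it. So I turn the tool half a turn the other way, go lower, and look again.

Emit:
{"name": "servo_tool", "arguments": {"moves": [[0,0,-1,0.125],[0,0,-2,0.25],[0,0,-3,0.375],[0,0,-4,0.5],[0,0,-4,0.625],[0,0,-4,0.75],[0,0,-4,0.875],[0,0,-4,1.0],[0,0,-4,1.125],[0,0,-4,1.25],[0,0,-4,1.375],[0,0,-4,1.5],[0,0,-4,1.57],[0,0,-4,1.57],[0,0,-4,1.57]]}}

```text
time: 3.45
ee_pos: [0.614, 0.2186, 0.197]
tcp_rot: [180.0, 0.0, 130.1]
wrist_force: [0.5, -0.1, -0.7]
opening: 0.0384
grasp_force: 0.0
```

Emit:
{"name": "servo_tool", "arguments": {"moves": [[0,0,0,0.125],[0,0,0,0.25],[0,0,0,0.375],[0,0,0,0.5],[0,0,0,0.625],[0,0,0,0.75],[0,0,0,0.875],[0,0,0,1.0],[0,0,0,1.125],[0,0,0,1.25],[0,0,0,1.375],[0,0,0,1.5],[0,0,0,1.57],[0,0,0,1.57],[0,0,0,1.57]]}}

```text
time: 4.7
ee_pos: [0.6141, 0.2191, 0.1965]
tcp_rot: [-180.0, 0.0, -140.0]
wrist_force: [-0.4, -0.4, -0.3]
opening: 0.0387
grasp_force: 0.0
```

Run:
```python
from h import *
o=get_obs(); print(o['q'],o['ee_pos'],o['tcp_rot'],o['time'])
w=camera('wrist'); np.save('pics/w2.npy',w); np.save('pics/w2o.npy',o,allow_pickle=True)
save('w2',w,(192,130,320,226),6)
```

```text
[ 1.96338081e+01  1.89384279e+01  2.25253367e+01  9.35690074e+01
 -5.34888180e-04 -2.03259058e+01] [0.61409655 0.21907551 0.19654582] [-1.79993280e+02  1.66008290e-02 -1.40040285e+02] 4.7
```

View pics/w2.png

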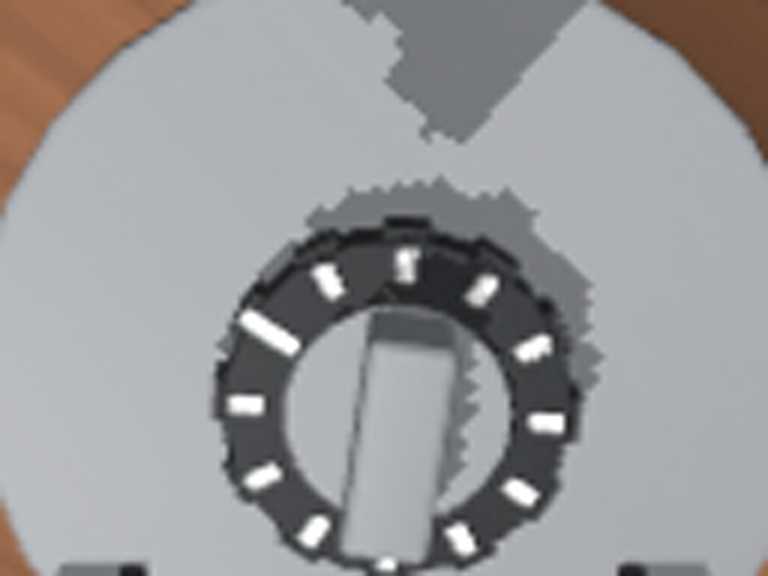

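The crop (offset 192,130, ×6) shows the bar's top-face corners at (370,343), (457,348), (428,562) and (342,555). The long white mark is at (270,332) on the ring.

Run:
```python
from h import *
o=np.load('pics/w2o.npy',allow_pickle=True).item()
f=lambda p:(np.array(p)+.5)/6-.5+[192,130]
B=ray('wrist',f([(370,343),(457,348),(428,562),(342,555)]),.130,o)[:,:2]
M=ray('wrist',f([(247,404),(547,421),(262,476),(532,347),(315,532),(482,290),(460,540),(328,281)]),.112,o)[:,:2]
print('bar',B.mean(0),'ring',M.reshape(4,2,2).mean(1),M.mean(0))
d=(B[0]+B[1]-B[2]-B[3])/2; e=(B[1]+B[2]-B[0]-B[3])/2
print(np.linalg.norm(d),np.degrees(np.arctan2(d[1],d[0])),np.linalg.norm(e),np.degrees(np.arctan2(e[1],e[0])))
L=ray('wrist',f([(270,332)]),.112,o)[0,:2]-M.mean(0);print('mark',L,np.degrees(np.arctan2(L[1],L[0])),np.linalg.norm(L))
```

```text
bar [0.61592148 0.2223759 ] ring [[0.61628397 0.22259238]
 [0.61636786 0.22240974]
 [0.61637166 0.22263068]
 [0.6164956  0.22244603]] [0.61637977 0.22251971]
0.027094085519396828 -147.12947289347778 0.010401520728374341 125.76320177017438
mark [ 0.00211131 -0.01933607] -83.76854852579315 0.019450997975742814
```

Run:
```python
from h import *
from scipy.optimize import least_squares
def fit(P):
    r=least_squares(lambda p:np.hypot(P[:,0]-p[0],P[:,1]-p[1])-p[2],[*P.mean(0),.02],loss='soft_l1',f_scale=.0005);return r.x,abs(r.fun).max()
for n,zc in(('w1',(253,176)),('w2',(257,198))):
    w=np.load('pics/%s.npy'%n);o=np.load('pics/%so.npy'%n,allow_pickle=True).item()
    s=w[zc[1]-35:zc[1]+32,zc[0]-35:zc[0]+35]; b=cv2.resize(s,None,fx=6,fy=6,interpolation=cv2.INTER_CUBIC)
    m=(b.min(2)>205).astype(np.uint8)
    k,_,st,ce=cv2.connectedComponentsWithStats(m)
    P=np.array([ce[i] for i in range(1,k) if 15<st[i,4]<900]);A=[st[i,4] for i in range(1,k) if 15<st[i,4]<900]
    uv=(P+.5)/6-.5+[zc[0]-35,zc[1]-35]
    W=ray('wrist',uv,.112,o)[:,:2]; c=fit(W); print(n,len(P),A,c)
    print(np.round(np.hypot(*(W-c[0][:2]).T)*1e3,1))
```

```text
w1 12 [np.int32(381), np.int32(383), np.int32(386), np.int32(365), np.int32(368), np.int32(319), np.int32(359), np.int32(335), np.int32(742), np.int32(202), np.int32(353), np.int32(117)] (array([0.6155413 , 0.22355364, 0.01963287]), np.float64(0.0007003450796946552))
[19.7 19.7 19.7 19.6 19.5 19.5 19.6 19.3 19.6 19.7 19.4 20.3]
w2 11 [np.int32(226), np.int32(478), np.int32(266), np.int32(437), np.int32(431), np.int32(444), np.int32(405), np.int32(427), np.int32(439), np.int32(430), np.int32(129)] (array([0.61628431, 0.22253985, 0.01965045]), np.float64(0.0013301469973509249))
[19.8 19.6 19.9 19.5 19.5 19.6 19.6 19.6 19.6 19.5 21. ]
```

Emit:
{"name": "servo_tool", "arguments": {"moves": [[0.18,0.39,-1,-0.115],[0.18,0.39,-3,-0.115],[0.18,0.39,-5,-0.115],[0.18,0.39,-7,-0.115],[0.18,0.39,-7.9,-0.115],[0.18,0.39,-8.0,-0.115],[0.18,0.39,-8.0,-0.115],[0.18,0.39,-8.0,-0.115],[0.18,0.39,-8.0,-0.115]]}}

```text
time: 5.5
ee_pos: [0.6166, 0.2235, 0.1179]
tcp_rot: [-180.0, 0.1, -146.4]
wrist_force: [0.1, 0.5, -0.6]
opening: 0.0384
grasp_force: 0.0
```

Run:
```python
from h import *
o=get_obs();print(o['ee_pos'],o['tcp_rot'],o['wrist_force'],o['torque'])
```

```text
[0.61660758 0.22352125 0.11794046] [-1.79968889e+02  1.26853479e-01 -1.46387139e+02] [ 0.06690775  0.48653605 -0.60918914] [ 0.02400388 -0.01097611  0.05605937]
```

Emit:
{"name": "servo_tool", "arguments": {"moves": [[-0.05,0,-0.15,0],[-0.05,0,-0.15,0],[-0.05,0,-0.15,0],[-0.05,0,-0.15,0],[-0.05,0,-0.15,0],[-0.05,0,-0.15,0],[-0.05,0,-0.15,0],[-0.05,0,-0.15,0]], "claw": 1, "force": 60}}

```text
time: 6.17
ee_pos: [0.6159, 0.2231, 0.1155]
tcp_rot: [-180.0, 0.1, -146.4]
wrist_force: [1.8, -2.8, 6.0]
opening: 0.0092
grasp_force: 60.0
```

Run:
```python
from h import *
o=get_obs();print(o['ee_pos'],o['tcp_rot'],o['wrist_force'],o['torque'],o['joint_efforts'],o['q'][5])
```

```text
[0.61589198 0.22314841 0.11551088] [-1.79954597e+02  6.59404831e-02 -1.46371175e+02] [ 1.81266782 -2.80267104  5.95851349] [-0.54594233 -0.33178674  0.01068914] [ 2.01133154e+00 -6.38184643e+01  4.38809001e+01  2.97396937e-01
  8.44272785e-01 -1.83941092e-02] -13.700085081469373
```

```bash
cat > r.py <<'E'
from h import *
T=[];F=[];E=[]
for i in range(4):
    o=get_obs();T.append(o['torque']);F.append(o['wrist_force']);E.append(o['joint_efforts'][5])
    if i<3: camera('wrist')
y=o['tcp_rot'][2]
print('t%.2f'%o['time'],'pos',np.round(o['ee_pos']*1e3,1),'yaw %.2f'%y,'T',np.round(np.mean(T,0),3),'sdz %.3f'%np.std(T,0)[2],'F',np.round(np.mean(F,0),1),'E6 %.3f'%np.mean(E),'open %.1f'%(o['opening']*1e3))
E
python3 r.py
```

```text
t6.32 pos [615.9 223.2 115.5] yaw -146.37 T [-0.529 -0.35  -0.019] sdz 0.032 F [ 1.5 -3.1  5.7] E6 -0.018 open 9.6
```

Emit:
{"name": "servo_tool", "arguments": {"moves": [[0,0,0.05,-0.06],[0,0,0.05,-0.12],[0,0,0.05,-0.18],[0,0,0.05,-0.24],[0,0,0.05,-0.3],[0,0,0.05,-0.3],[0,0,0.05,-0.3]]}}

```text
time: 6.9
ee_pos: [0.6158, 0.2232, 0.1155]
tcp_rot: [-180.0, 0.0, -163.5]
wrist_force: [3.5, -3.0, 2.3]
opening: 0.0096
grasp_force: 59.7
```

```bash
python3 r.py
```

```text
t7.05 pos [615.8 223.2 115.5] yaw -163.47 T [-0.541 -0.854  0.012] sdz 0.032 F [ 4.2 -2.5  3.2] E6 0.102 open 9.4
```

```bash
cat > ring.py <<'E'
from h import *
import sys
o=get_obs(); w=camera('wrist'); np.save('pics/ring.npy',w)
b=cv2.resize(w,None,fx=4,fy=4,interpolation=cv2.INTER_CUBIC)
k,_,st,ce=cv2.connectedComponentsWithStats((b.min(2)>190).astype(np.uint8))
for i in range(1,k):
    if 20<st[i,4]<1500:
        W=ray('wrist',[(ce[i]+.5)/4-.5],.112,o)[0,:2]-[.6159,.2230]
        if .015<np.hypot(*W)<.024: print('area',st[i,4],'ang %.1f r %.1f'%(np.degrees(np.arctan2(W[1],W[0])),np.hypot(*W)*1e3), np.round(ce[i]/4))
if len(sys.argv)>1: save(sys.argv[1],w,(150,150,362,384),2.5)
E
python3 ring.py ring1
```

```text
area 442 ang -171.6 r 19.2 [262. 202.]
area 444 ang -141.4 r 19.6 [242. 204.]
area 440 ang 157.6 r 18.9 [280. 210.]
area 436 ang -111.8 r 19.9 [226. 215.]
area 422 ang 126.5 r 18.8 [291. 226.]
area 173 ang -25.8 r 15.6 [237. 258.]
area 114 ang 47.0 r 17.2 [273. 263.]
```

View pics/ring1.png

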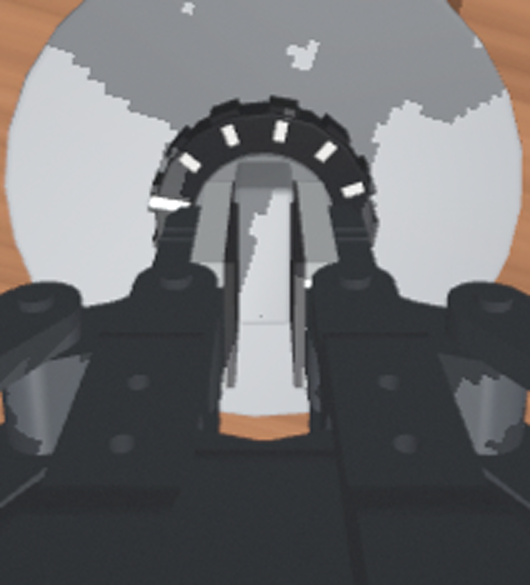

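The crop shows the pads clamped along the bar, with the ring marks still in their places and the long mark at the left near (168,203). The ring has not moved, so I go on turning in small steps.

Emit:
{"name": "servo_tool", "arguments": {"moves": [[0,0,0.03,-0.05],[0,0,0.03,-0.1],[0,0,0.03,-0.1]]}}

```text
time: 7.35
ee_pos: [0.6158, 0.2232, 0.1155]
tcp_rot: [-180.0, 0.0, -169.4]
wrist_force: [5.3, -2.4, 2.2]
opening: 0.0094
grasp_force: 59.5
```

```bash
python3 r.py
```

```text
t7.50 pos [615.8 223.2 115.5] yaw -169.22 T [-0.526 -1.05  -0.038] sdz 0.019 F [ 4.8 -2.4  2. ] E6 0.328 open 9.1
```

Emit:
{"name": "servo_tool", "arguments": {"moves": [[0,0,0,-0.05],[0,0,0,-0.1],[0,0,0,-0.1]]}}

```text
time: 7.75
ee_pos: [0.6158, 0.2232, 0.1155]
tcp_rot: [-180.0, 0.0, -175.1]
wrist_force: [4.6, -3.8, 2.4]
opening: 0.0093
grasp_force: 59.5
```

```bash
python3 r.py
```

```text
t7.90 pos [615.8 223.2 115.5] yaw -174.95 T [-0.502 -1.064 -0.012] sdz 0.019 F [ 5.1 -2.6  1.8] E6 0.328 open 9.6
```

Emit:
{"name": "servo_tool", "arguments": {"moves": [[0,0,0,-0.05],[0,0,0,-0.1],[0,0,0,-0.1]]}}

```text
time: 8.15
ee_pos: [0.6158, 0.2233, 0.1155]
tcp_rot: [-180.0, 0.0, 179.1]
wrist_force: [5.6, -2.2, 1.7]
opening: 0.0089
grasp_force: 59.5
```

```bash
python3 r.py
```

```text
t8.30 pos [615.8 223.2 115.5] yaw 179.32 T [-0.491 -1.066 -0.034] sdz 0.016 F [ 5.  -2.6  1.8] E6 0.328 open 9.4
```

Emit:
{"name": "servo_tool", "arguments": {"moves": [[0,0,0,-0.05],[0,0,0,-0.1],[0,0,0,-0.1]]}}

```text
time: 8.55
ee_pos: [0.6159, 0.2233, 0.1156]
tcp_rot: [-180.0, 0.0, 173.4]
wrist_force: [5.3, -2.4, 1.8]
opening: 0.0095
grasp_force: 59.5
```

```bash
python3 r.py
```

```text
t8.70 pos [615.8 223.2 115.5] yaw 173.59 T [-0.476 -1.093 -0.004] sdz 0.018 F [ 5.2 -2.3  2. ] E6 0.328 open 9.5
```

Emit:
{"name": "servo_tool", "arguments": {"moves": [[0,0,0,-0.05],[0,0,0,-0.1],[0,0,0,-0.1]]}}

```text
time: 8.95
ee_pos: [0.6158, 0.2232, 0.1155]
tcp_rot: [180.0, 0.0, 167.7]
wrist_force: [5.9, -2.8, 1.1]
opening: 0.0091
grasp_force: 59.5
```

```bash
python3 r.py
```

```text
t9.10 pos [615.8 223.3 115.5] yaw 167.86 T [-0.459 -1.098 -0.012] sdz 0.013 F [ 5.  -2.4  1.7] E6 0.329 open 9.6
```

Emit:
{"name": "servo_tool", "arguments": {"moves": [[0,0,0,-0.05],[0,0,0,-0.1],[0,0,0,-0.1]]}}

```text
time: 9.35
ee_pos: [0.6159, 0.2233, 0.1155]
tcp_rot: [180.0, 0.0, 162.0]
wrist_force: [5.7, -2.3, 2.2]
opening: 0.0099
grasp_force: 59.5
```

```bash
python3 r.py
```

```text
t9.50 pos [615.9 223.2 115.6] yaw 162.13 T [-0.468 -1.14  -0.027] sdz 0.010 F [ 5.7 -2.6  2.2] E6 0.329 open 8.8
```

Emit:
{"name": "servo_tool", "arguments": {"moves": [[0,0,0,-0.05],[0,0,0,-0.1],[0,0,0,-0.1]]}}

```text
time: 9.75
ee_pos: [0.6159, 0.2233, 0.1155]
tcp_rot: [180.0, 0.0, 156.2]
wrist_force: [5.2, -1.9, 2.5]
opening: 0.0097
grasp_force: 59.5
```

```bash
python3 r.py
```

```text
t9.90 pos [615.9 223.3 115.5] yaw 156.40 T [-0.476 -1.124 -0.052] sdz 0.024 F [ 5.4 -2.3  1.9] E6 0.329 open 9.4
```

Emit:
{"name": "servo_tool", "arguments": {"moves": [[0,0,0,-0.05],[0,0,0,-0.1],[0,0,0,-0.1]]}}

```text
time: 10.15
ee_pos: [0.6159, 0.2233, 0.1156]
tcp_rot: [180.0, 0.0, 150.5]
wrist_force: [5.3, -2.0, 1.7]
opening: 0.0093
grasp_force: 59.5
```

```bash
python3 r.py
```

```text
t10.30 pos [615.9 223.3 115.5] yaw 150.68 T [-0.437 -1.184 -0.026] sdz 0.009 F [ 5.3 -2.5  1.3] E6 0.329 open 9.3
```

Emit:
{"name": "servo_tool", "arguments": {"moves": [[0,0,0,-0.05],[0,0,0,-0.1],[0,0,0,-0.1]]}}

```text
time: 10.55
ee_pos: [0.6159, 0.2233, 0.1156]
tcp_rot: [180.0, 0.0, 144.8]
wrist_force: [5.0, -1.9, 1.5]
opening: 0.0095
grasp_force: 59.5
```

```bash
python3 r.py; python3 ring.py
```

```text
t10.70 pos [615.9 223.3 115.5] yaw 144.94 T [-0.46 -1.16 -0.01] sdz 0.004 F [ 5.5 -2.3  1.4] E6 0.329 open 9.3
area 441 ang 157.8 r 18.9 [248. 203.]
area 442 ang 126.5 r 18.8 [268. 204.]
area 452 ang -171.3 r 19.2 [230. 211.]
area 439 ang 95.3 r 18.8 [285. 214.]
area 424 ang -141.4 r 19.6 [219. 227.]
area 537 ang 64.4 r 19.2 [293. 231.]
area 171 ang -75.7 r 15.7 [237. 258.]
area 161 ang 5.2 r 15.4 [275. 257.]
```

Ring marks are unmoved (157.8°, −171.3° as before). Continuing.

Emit:
{"name": "servo_tool", "arguments": {"moves": [[0,0,0,-0.05],[0,0,0,-0.1],[0,0,0,-0.1]]}}

```text
time: 11.0
ee_pos: [0.6159, 0.2233, 0.1155]
tcp_rot: [180.0, 0.0, 139.0]
wrist_force: [5.3, -1.6, 1.6]
opening: 0.0092
grasp_force: 59.4
```

```bash
python3 r.py
```

```text
t11.15 pos [615.9 223.3 115.5] yaw 139.22 T [-0.443 -1.165 -0.027] sdz 0.024 F [ 5.6 -2.1  2. ] E6 0.329 open 9.4
```

Emit:
{"name": "servo_tool", "arguments": {"moves": [[0,0,0,-0.05],[0,0,0,-0.1],[0,0,0,-0.1]]}}

```text
time: 11.4
ee_pos: [0.6159, 0.2233, 0.1156]
tcp_rot: [180.0, 0.0, 133.3]
wrist_force: [5.5, -2.5, 1.9]
opening: 0.0095
grasp_force: 59.4
```

```bash
python3 r.py
```

```text
t11.55 pos [615.9 223.3 115.5] yaw 133.48 T [-0.443 -1.202 -0.042] sdz 0.020 F [ 5.6 -2.7  1.5] E6 0.329 open 9.1
```

Emit:
{"name": "servo_tool", "arguments": {"moves": [[0,0,0,-0.05],[0,0,0,-0.1],[0,0,0,-0.1]]}}

```text
time: 11.8
ee_pos: [0.6159, 0.2233, 0.1155]
tcp_rot: [180.0, 0.0, 127.6]
wrist_force: [5.2, -2.8, 1.1]
opening: 0.0095
grasp_force: 59.4
```

```bash
python3 r.py
```

```text
t11.95 pos [615.9 223.3 115.5] yaw 127.76 T [-0.444 -1.209 -0.018] sdz 0.027 F [ 5.4 -2.5  1.5] E6 0.329 open 9.5
```

Emit:
{"name": "servo_tool", "arguments": {"moves": [[0,0,0,-0.05],[0,0,0,-0.1],[0,0,0,-0.1]]}}

```text
time: 12.2
ee_pos: [0.6159, 0.2233, 0.1155]
tcp_rot: [180.0, 0.0, 121.9]
wrist_force: [6.0, -1.7, 1.0]
opening: 0.0091
grasp_force: 59.5
```

```bash
python3 r.py
```

```text
t12.35 pos [615.9 223.3 115.5] yaw 122.03 T [-0.434 -1.185 -0.027] sdz 0.041 F [ 5.4 -2.3  1.7] E6 0.329 open 9.2
```

Emit:
{"name": "servo_tool", "arguments": {"moves": [[0,0,0,-0.05],[0,0,0,-0.1],[0,0,0,-0.1]]}}

```text
time: 12.6
ee_pos: [0.6159, 0.2233, 0.1155]
tcp_rot: [180.0, 0.0, 116.1]
wrist_force: [5.4, -1.8, 1.8]
opening: 0.0094
grasp_force: 59.5
```

```bash
python3 r.py
```

```text
t12.75 pos [615.9 223.3 115.5] yaw 116.30 T [-0.453 -1.234 -0.004] sdz 0.062 F [ 5.8 -1.7  1.7] E6 0.347 open 9.3
```

Emit:
{"name": "servo_tool", "arguments": {"moves": [[0,0,0,-0.025],[0,0,0,-0.05],[0,0,0,-0.05],[0,0,0,-0.05]]}}

```text
time: 13.08
ee_pos: [0.6159, 0.2233, 0.1155]
tcp_rot: [180.0, 0.0, 113.4]
wrist_force: [5.4, -2.6, 1.2]
opening: 0.0095
grasp_force: 59.5
```

```bash
python3 r.py; python3 r.py
```

```text
t13.23 pos [615.9 223.3 115.5] yaw 113.44 T [-0.484 -1.25   0.095] sdz 0.020 F [ 5.1 -2.4  1.5] E6 0.107 open 9.5
t13.38 pos [615.9 223.3 115.5] yaw 113.44 T [-0.497 -1.223  0.087] sdz 0.015 F [ 4.8 -2.6  1.9] E6 0.080 open 9.1
```

Emit:
{"name": "servo_tool", "arguments": {"moves": [[0,0,0,-0.02],[0,0,0,-0.04],[0,0,0,-0.04],[0,0,0,-0.04]]}}

```text
time: 13.72
ee_pos: [0.6159, 0.2233, 0.1155]
tcp_rot: [180.0, 0.0, 111.1]
wrist_force: [5.8, -1.5, 1.5]
opening: 0.0095
grasp_force: 59.5
```

```bash
python3 r.py; python3 r.py
```

```text
t13.87 pos [615.9 223.3 115.5] yaw 111.15 T [-0.486 -1.241  0.137] sdz 0.022 F [ 5.3 -2.3  1.6] E6 0.140 open 9.2
t14.02 pos [615.9 223.3 115.5] yaw 111.15 T [-0.461 -1.242  0.122] sdz 0.035 F [ 5.8 -2.2  1.7] E6 0.118 open 9.5
```

Emit:
{"name": "servo_tool", "arguments": {"moves": [[0,0,0,-0.025],[0,0,0,-0.05],[0,0,0,-0.05],[0,0,0,-0.05]]}}

```text
time: 14.35
ee_pos: [0.616, 0.2233, 0.1155]
tcp_rot: [179.9, 0.0, 108.3]
wrist_force: [5.6, -1.8, 1.4]
opening: 0.0092
grasp_force: 59.5
```

```bash
python3 r.py; python3 r.py
```

```text
t14.50 pos [615.9 223.3 115.5] yaw 108.29 T [-0.467 -1.239  0.132] sdz 0.020 F [ 5.7 -2.   1.7] E6 0.160 open 9.4
t14.65 pos [616.  223.3 115.6] yaw 108.29 T [-0.465 -1.252  0.131] sdz 0.015 F [ 5.6 -2.4  1.7] E6 0.132 open 9.2
```

Emit:
{"name": "servo_tool", "arguments": {"moves": [[0,0,0,-0.02],[0,0,0,-0.045],[0,0,0,-0.045],[0,0,0,-0.045]]}}

```text
time: 14.98
ee_pos: [0.6159, 0.2233, 0.1155]
tcp_rot: [179.9, 0.0, 105.7]
wrist_force: [4.9, -3.0, 1.6]
opening: 0.0089
grasp_force: 59.5
```

```bash
python3 r.py; python3 r.py
```

```text
t15.13 pos [616.  223.3 115.5] yaw 105.71 T [-0.467 -1.23   0.166] sdz 0.021 F [ 5.5 -2.6  1.4] E6 0.188 open 9.4
t15.28 pos [615.9 223.3 115.5] yaw 105.72 T [-0.479 -1.249  0.14 ] sdz 0.005 F [ 5.7 -2.7  1.7] E6 0.161 open 9.3
```

Emit:
{"name": "servo_tool", "arguments": {"moves": [[0,0,0,-0.015],[0,0,0,-0.015],[0,0,0,-0.015]]}}

```text
time: 15.53
ee_pos: [0.6159, 0.2233, 0.1155]
tcp_rot: [179.9, 0.0, 104.9]
wrist_force: [5.9, -0.6, 2.3]
opening: 0.0095
grasp_force: 59.5
```

```bash
python3 r.py
```

```text
t15.68 pos [615.9 223.3 115.5] yaw 104.86 T [-0.464 -1.253  0.194] sdz 0.009 F [ 5.6 -1.9  1.9] E6 0.219 open 9.4
```

Emit:
{"name": "servo_tool", "arguments": {"moves": [[0,0,0,0],[0,0,0,0],[0,0,0,0],[0,0,0,0],[0,0,0.5,0],[0,0,2,0],[0,0,4,0],[0,0,7,0],[0,0,8,0],[0,0,8,0],[0,0,8,0],[0,0,8,0]], "claw": 0.55}}

```text
time: 16.68
ee_pos: [0.6151, 0.2233, 0.1941]
tcp_rot: [-179.9, 0.0, 104.8]
wrist_force: [-0.3, 0.9, 0.6]
opening: 0.0383
grasp_force: 0.0
```

```bash
python3 r.py
python3 - <<'E'
from h import *
o=get_obs(); w=camera('wrist'); np.save('pics/w3.npy',w); np.save('pics/w3o.npy',o,allow_pickle=True)
save('w3',w,(192,130,320,226),6)
E
```

```text
t16.83 pos [615.  223.2 194. ] yaw 104.78 T [ 0.013 -0.016 -0.004] sdz 0.012 F [0.1 0.4 0.3] E6 -0.001 open 38.5
```

View pics/w3.png

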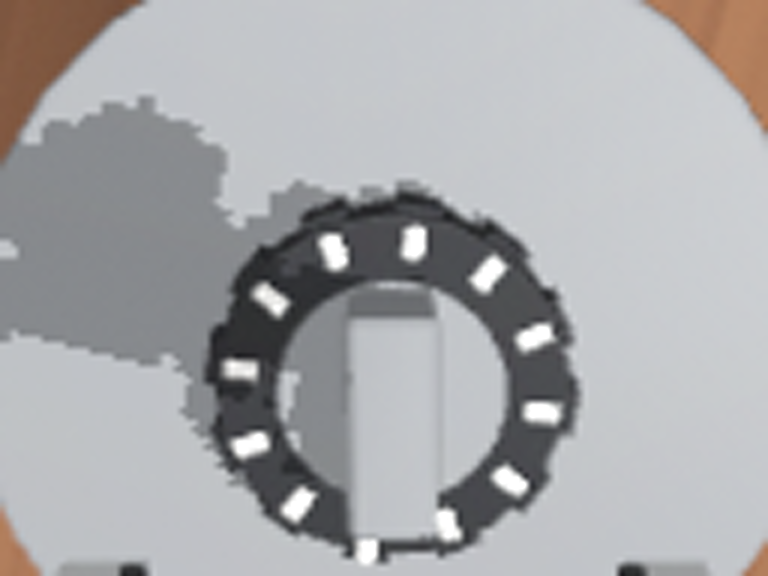

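The picture shows the bar square to the gripper after letting go, at about (393,430). The ring marks are where they were, for instance (414,243) at about 97°. The knob is done, so next comes the cap.

Emit:
{"name": "servo_tool", "arguments": {"moves": [[-1,-3,0,0],[-2.2,-6,0,0],[-3.3,-9,0,0],[-4.4,-12,0,0],[-5.5,-15,0,0],[-6.6,-18,-1,0],[-7.7,-21,-2,0],[-8.3,-22.5,-3,0],[-8.3,-22.5,-3,0],[-8.3,-22.5,-3,0],[-8.3,-22.5,-3,0]]}}

```text
time: 17.8
ee_pos: [0.5327, -0.0012, 0.1658]
tcp_rot: [180.0, -0.0, 104.8]
wrist_force: [-0.3, -0.5, 0.7]
opening: 0.038
grasp_force: 0.0
```

Run:
```python
from h import *
o=np.load('pics/w3o.npy',allow_pickle=True).item()
f=lambda p:(np.array(p)+.5)/6-.5+[192,130]
B=ray('wrist',f([(350,316),(437,318),(438,540),(350,540)]),.130,o)[:,:2]
d=(B[0]+B[1]-B[2]-B[3])/2; print('bar',B.mean(0),np.degrees(np.arctan2(d[1],d[0])))
o=get_obs(); w=camera('wrist'); np.save('pics/w4.npy',w); np.save('pics/w4o.npy',o,allow_pickle=True); print(o['ee_pos'],o['tcp_rot'])
save('w4',w,(130,60,390,255),3)
```

```text
bar [0.61640468 0.22289375] 105.01405375331154
[ 0.5326915  -0.00121613  0.16582653] [ 1.79980348e+02 -9.27263145e-03  1.04780548e+02]
```

View pics/w4.png

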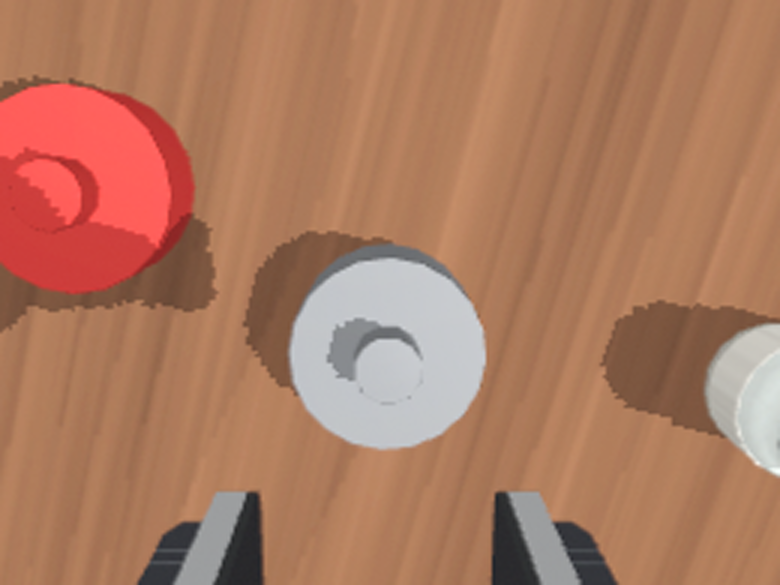

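Crop (offset 130,60, ×3): the grey cap's top disc is centred at (388,353) and its boss top at (388.5,371). The red look-alike at left (65,190) is clear of it.

Run:
```python
from h import *
o=np.load('pics/w4o.npy',allow_pickle=True).item()
f=lambda p:(np.array(p)+.5)/3-.5+[130,60]
print(ray('wrist',f([(388.5,371)]),.056,o),ray('wrist',f([(388,353)]),.038,o), ray('wrist',f([(421,371),(355,371)]),.056,o))
```

```text
[[5.35823321e-01 5.26618707e-04 5.60000000e-02]] [[0.53564342 0.0015597  0.038     ]] [[ 0.54473912  0.00287842  0.056     ]
 [ 0.52663412 -0.00189731  0.056     ]]
```

Emit:
{"name": "servo_tool", "arguments": {"moves": [[0.3,0.2,-3,0],[0.3,0.2,-6,0],[0.3,0.2,-9,0],[0.3,0.2,-11,0],[0.3,0.2,-12,0],[0.3,0.2,-12.3,0],[0.3,0.2,-12.3,0],[0.3,0.2,-12.3,0],[0.3,0.2,-12.3,0]]}}

```text
time: 18.6
ee_pos: [0.5365, 0.0005, 0.0443]
tcp_rot: [179.9, 0.0, 104.8]
wrist_force: [-0.2, 0.2, 0.5]
opening: 0.0384
grasp_force: 0.0
```

Emit:
{"name": "servo_tool", "arguments": {"moves": [[0,0,0,0],[0,0,0,0],[0,0,0,0],[0,0,0,0],[0,0,0,0],[0,0,0,0]], "claw": 1, "force": 20}}

```text
time: 19.1
ee_pos: [0.5359, 0.0003, 0.0436]
tcp_rot: [179.9, 0.0, 104.8]
wrist_force: [-2.0, -0.3, 5.3]
opening: 0.0189
grasp_force: 19.8
```

Emit:
{"name": "servo_tool", "arguments": {"moves": [[0,0,0,0],[0,0,0,0],[0,0,0,0],[0,0,0,0.12],[0,0,0,0.24],[0,0,0,0.36],[0,0,0,0.48],[0,0,0,0.6],[0,0,0,0.72],[0,0,0,0.84],[0,0,0,0.96],[0,0,0,1.08],[0,0,0,1.2],[0,0,0,1.32],[0,0,0,1.44],[0,0,0,1.57],[0,0,0,1.57],[0,0,0,1.57],[0,0,0,1.57]], "claw": 0.6}}

```text
time: 20.68
ee_pos: [0.5354, 0.0003, 0.0425]
tcp_rot: [180.0, -0.0, -165.5]
wrist_force: [-0.7, 0.7, 0.1]
opening: 0.0341
grasp_force: 0.0
```

Emit:
{"name": "servo_tool", "arguments": {"moves": [[0,0,0,0],[0,0,0,0],[0,0,0,0],[0,0,0,0],[0,0,0,0],[0,0,0,0]], "claw": 1, "force": 30}}

```text
time: 21.18
ee_pos: [0.5354, 0.0003, 0.0426]
tcp_rot: [180.0, -0.0, -165.3]
wrist_force: [-1.0, 0.1, 1.1]
opening: 0.0183
grasp_force: 29.3
```

Emit:
{"name": "servo_tool", "arguments": {"moves": [[0,0,1,0],[0,0,4,0],[0,0,7,0],[0,0,10,0],[0,0,13,0],[1,3,15,0],[2,6,15,0],[3,9,15,0],[4,12,15,0],[5.2,15,15,0],[6.3,18,15,0],[7.4,21,15,0],[8.06,22.3,15,0],[8.06,22.3,15,0],[8.06,22.3,15,0],[8.06,22.3,15,0],[8.06,22.3,15,0]]}}

```text
time: 22.6
ee_pos: [0.6159, 0.2223, 0.1931]
tcp_rot: [-180.0, 0.0, -165.3]
wrist_force: [0.1, -0.6, -0.7]
opening: 0.0181
grasp_force: 29.5
```

```bash
python3 r.py
python3 - <<'E'
from h import *
w=camera('wrist'); s=camera('side')
a=cv2.resize(s[180:320,150:290],(400,400)); b=cv2.resize(w[60:384,94:418],(400,400))
cv2.imwrite('pics/p5.png',np.hstack([a,b])[:,:,::-1])
E
```

```text
t22.75 pos [616.  222.4 193.1] yaw -165.33 T [0.009 0.016 0.018] sdz 0.028 F [-0.1 -0.1 -0.7] E6 -0.004 open 18.3
```

View pics/p5.png

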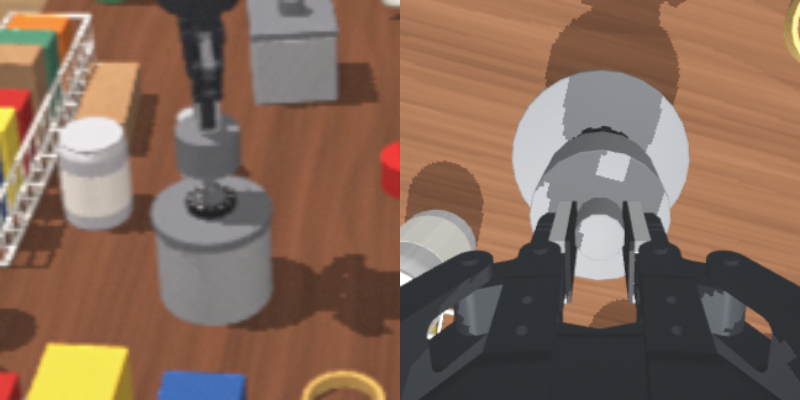

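The left half shows the cap hanging upright above the knob. The right half shows the boss held centrally between the pads. I lower it.

Emit:
{"name": "servo_tool", "arguments": {"moves": [[0,0.08,-0.5,0],[0,0.08,-1.5,0],[0,0.08,-2.5,0],[0,0.08,-3.3,0],[0,0.08,-3.5,0],[0,0.08,-3.5,0],[0,0.08,-3.5,0],[0,0.08,-3.5,0]]}}

```text
time: 23.52
ee_pos: [0.6162, 0.2242, 0.158]
tcp_rot: [180.0, 0.0, -165.3]
wrist_force: [-0.2, -0.3, -0.1]
opening: 0.0185
grasp_force: 29.5
```

```bash
python3 r.py
```

```text
t23.67 pos [616.2 224.2 158.1] yaw -165.26 T [ 0.029 -0.001  0.003] sdz 0.027 F [-0.1 -0.  -0.1] E6 -0.000 open 18.1
```

Emit:
{"name": "servo_tool", "arguments": {"moves": [[0,-0.1,0,0],[0,-0.1,0,0],[0,-0.1,0,0],[0,-0.1,0,0]]}}

```text
time: 24.0
ee_pos: [0.6161, 0.2231, 0.1576]
tcp_rot: [-180.0, 0.0, -165.3]
wrist_force: [-1.0, -0.5, -1.1]
opening: 0.0183
grasp_force: 29.5
```

```bash
python3 r.py
```

```text
t24.15 pos [616.  223.1 157.6] yaw -165.26 T [-0.011  0.028  0.007] sdz 0.019 F [-0.2  0.  -0.5] E6 -0.000 open 18.7
```

Centred at (616.0, 223.1). I lower it slowly to just above the lid.

Emit:
{"name": "servo_tool", "arguments": {"moves": [[0,0,-0.2,0],[0,0,-0.4,0],[0,0,-0.6,0],[0,0,-0.8,0],[0,0,-1.0,0],[0,0,-1.2,0],[0,0,-1.3,0],[0,0,-1.3,0],[0,0,-1.3,0]]}}

```text
time: 24.9
ee_pos: [0.616, 0.2231, 0.1446]
tcp_rot: [180.0, 0.0, -165.3]
wrist_force: [-0.3, 0.4, -1.2]
opening: 0.0182
grasp_force: 29.5
```

```bash
python3 r.py
```

```text
t25.05 pos [616.1 223.1 144.8] yaw -165.27 T [-0.005  0.009 -0.028] sdz 0.028 F [-0.2  0.6 -0.6] E6 0.000 open 18.4
```

No side force. I make the last 2 mm, feeling for the lid.

Emit:
{"name": "servo_tool", "arguments": {"moves": [[0,0,-0.1,0],[0,0,-0.15,0],[0,0,-0.2,0],[0,0,-0.2,0],[0,0,-0.2,0]]}}

```text
time: 25.47
ee_pos: [0.6161, 0.2232, 0.1427]
tcp_rot: [180.0, 0.0, -165.3]
wrist_force: [-0.6, 0.4, 0.4]
opening: 0.018
grasp_force: 29.6
```

```bash
python3 r.py
```

```text
t25.62 pos [616.1 223.2 142.7] yaw -165.26 T [ 0.068  0.017 -0.017] sdz 0.016 F [-0.1  0.6  0.6] E6 -0.000 open 18.6
```

Emit:
{"name": "servo_tool", "arguments": {"moves": [[0,0,-0.03,0],[0,0,-0.03,0],[0,0,-0.03,0],[0,0,-0.03,0],[0,0,0.5,0],[0,0,2,0],[0,0,4,0],[0,0,7,0],[0,0,9,0],[-1,-1,9,0],[-1,-1,9,0],[-1,-1,9,0]], "claw": 0.55}}

```text
time: 26.62
ee_pos: [0.6061, 0.213, 0.2331]
tcp_rot: [180.0, 0.0, -165.3]
wrist_force: [-0.5, -0.2, -1.0]
opening: 0.0385
grasp_force: 0.0
```

```bash
python3 r.py
python3 - <<'E'
from h import *
o=get_obs();w=camera('wrist'); s=camera('side')
a=cv2.resize(s[180:320,150:290],(400,400)); b=cv2.resize(w[60:384,94:418],(400,400))
cv2.imwrite('pics/p6.png',np.hstack([a,b])[:,:,::-1])
E
```

```text
t26.77 pos [606.  213.3 231.7] yaw -165.26 T [ 0.008  0.022 -0.008] sdz 0.007 F [-0.2 -0.  -0.7] E6 -0.016 open 38.2
```

View pics/p6.png

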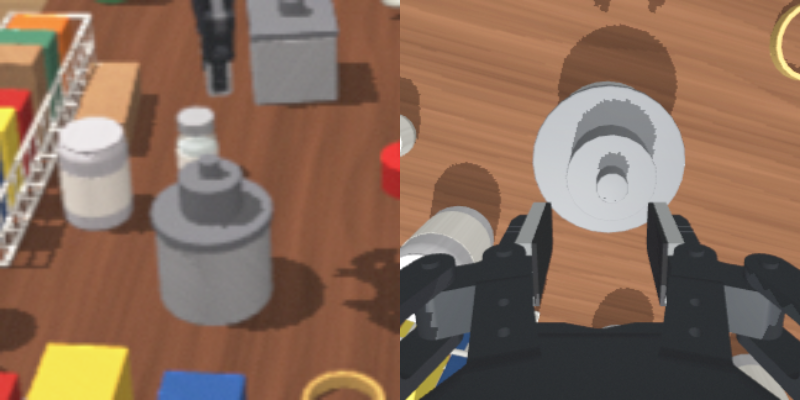

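The cap sits flat and central on the lid: boss at (208,165) in the left half and (612,188) in the right. The gripper is clear, so I hand the job in.

```bash
python3 -c "
from workcell import *
print(job_done())"
```

```text
the job is handed in; nothing more can be done
None
```

The job is handed in: the vent knob is turned to its seat and nipped up by roughly ten degrees (my estimate from torque and angle is 8–11°), the date ring stayed where it was set, and the dust cap sits flat on the lid with the gripper clear.

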